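# Tuck a console's lower cover under its lapped flap and hold it down flat

### The arm

A 6-joint arm with a two-finger parallel gripper is mounted at the origin on a cart in front of the work surface, level with it; the furniture and walls round the work are solid. World frame = base frame: x ahead of the robot, y to its left, z up, the work surface at z = 0. Lengths are in m, angles in rad, forces in N, time in s.
With the tool pointing down it reaches from about 0.375 to 0.925 m from the base axis. Payload 5.7 kg.
Tool frame: the origin (TCP) lies between the finger pads; the fingertips stand 19 mm ahead of it and the grasp point (between the pads) is the TCP; z points along the fingers, y is the line along which they close (so a half turn about z gives the same grasp; the last joint's range is limited). The gripper opens to 88 mm and grips with 3 to 60 N. Pads are 20 mm wide; open, the fingers measure 115 mm over their backs; the gripper's body (75 mm by 178 mm) begins 61 mm behind the grasp point.
Start: joints at [-1.421, 0.359, 1.51, -0, 1.272, -0.115], TCP at [0.157, -0.579, 0.242] pointing down, gripper open.
Joint ranges: [-2.97, 2.97], [-1.01, 2.36], [0.21, 2.38], [-0.96, 4.11], [0.2, 2.71], [-2.98, 2.98]. Speed limits (rad/s): [2.39, 2.39, 3.14, 3.14, 3.14, 3.14].

### API

Orientations are given as a rotation vector (axis times angle).
In Python, from workcell import bot gives the robot as it stands. The module is installed in compiled form; this text tells all that it offers.
- The arm moves only by the tool step_arm, never from a script. Its arguments are lists of equal length, an entry for each row: "delta_pos": the shift along the tool's x, y, z in m, a list of three; "rot": the turn, a rotation vector about the tool's x, y, z in degrees, a list of three; "fingers": the opening, from 0 (shut) to 1 (fully open). A call has exactly 8 rows; each row is the pose to reach, as a shift and turn from the pose commanded when the call began, along the tool's axes at that moment; what a row does not reach only later rows make up. A row lasts 1/10 s, in which the tool goes at most 50 mm and 8.59 degrees, less where a joint would pass 70% of its speed; a pose out of reach is approached as far as the arm can. A call with a gripper value outside its range is refused whole. The fingers move at their own pace and stop on an object; "newtons" is the grip in N (left out, the last holds). Time passes only in rows, so rows that repeat a pose let the fingers close, or fill a call up. It gives the time, the measured TCP pose, the force, the opening and the grip force at its end, in the units of the state.
- bot.observe(): the state, without advancing time (a new reading comes with each control period).
- bot.capture(name): name is "scene" or "top"; returns the picture (480x640x3 uint8, red, green, blue); there is no depth.
- bot.camera_info(name): a dict with "fx", "fy", "cx", "cy" (pixels), "dist" ([k1, k2, p1, p2, k3] as OpenCV has them; the pictures are not rectified), "R" (3x3) and "t" (3): a world point X has camera coordinates R X + t. Camera axes: x right, y down, z forward; pixel columns grow to the right and rows downward; lengths in m; the calibration is good to about 2 mm. A picture is of the moment at which its call begins. camera_info takes no time and is no camera call.
- bot.finish_job(): hands the job in; it is judged then, once.
Trained networks look in the newest picture that a camera, given by its name, has taken for a name from the list of things; names that differ only in an ending like _2 or _b are one class to them, and where a whole thing is asked for, a point or a joint stands for the part that bears it (a point fixed in the world has none). Each returns a list of dicts, best first, with "confidence" (0 to 1); they miss things now and then, are a little off and sometimes report something else, mostly with a low value. They report only what shows in the picture. A call takes as long as a camera call.
- bot.boxes_of(query, camera): "point" ([row, column] in pixels, amid what is visible of it).
- bot.outline_of(query, camera): "mask" (480x640 bool, what is visible of it) and "point" ([row, column] in pixels, amid what is visible of it).
The state is a dict: "time": time; "joint_pos": joint angles; "qvel": joint speeds; "effort": joint torques, N m; "ee_pos": TCP position; "tool_rot": TCP orientation; "ft_force": force on the tool from outside, world axes, zero at the start; "moment": the same for the moment, N m; "grip_width": finger opening in m; "finger_force": force on a finger pad.
Only numpy, scipy, OpenCV 4.12 (cv2) and the standard library are available. Lean on these libraries where they do the work, as an engineer would, in place of code of your own. Each camera call takes 0.05 s, during which the arm holds its last target. There are 200 camera calls.

### The job

Refit the loose sheet-metal cover on the sloping console case: take it by its bow handle, lay it on the two sloping rails just short of the hinged flap, then slide it up so that its plain top edge tucks in under the flap, without prising the flap up, until its front skirt stops against the front of the rails. Press it down flat on the rails against their two springs and finish like that, still gripping the handle and holding it flat and fully home for the screws; leave the other things on the bench alone.

Things in the scene. Friction and masses are not known exactly. Their poses are not given: they have to be found in the camera images.
- cover: loose grey sheet-metal cover, 0.16 kg. Origin on the bench right under the handle's middle as it lies on its skirts; x points to its plain top edge, z up. Plate 3 mm thick, underside at z = 9 mm, top z = 12 mm, x = -43 to +75 mm, 124 mm wide up to x = 41. Side and front edges are 3 mm skirts turned down to z = 0 (side inner faces y = +-59, up to x = 41). Beyond x = 41 plain tongue, 116 mm wide
- cover_handle (a point): middle of the handle bar (cover x = 0, y = 0, z = 33 mm). Black flat-sided bow along cover y: bar 10 mm thick (x), 60 mm long, from z = 26 to 40 mm, open beneath it except for the posts at y = +-25 mm
- cover_edge (a point): middle of the tongue's top edge, at the plate's underside (cover x = +75 mm, y = 0, z = 9 mm)
- cover_front (a point): middle of the inner face of the front skirt, at the plate's underside (cover x = -40 mm, y = 0, z = 9 mm)
- case: grey sloping console case, fixed to the bench. Origin: on the bench under the middle of the front end of its rails; x points to its high rear side, z up. About 195 mm deep, 124 mm wide, 100 mm high at the rear
- seat: the case's two sloping rails, each 12 mm wide and deep, outer faces y = +-55 mm. Origin: middle of their front top edge, 35 mm above the bench; x runs up the slope (18 deg), z square to the rails, their top is z = 0. Home: cover axes parallel to these, cover_front at x = 0, z = 0 and |y| < 4 mm (skirts straddle the rails); the handle is then over x = 40 mm, cover_edge at x = 115 mm
- springs (a point): point midway between the two bowed brass springs in the rails (seat x = 30 mm, y = 0, z = 0; springs at y = +-49 mm, 40 mm long with ramped ends). They stand 3.5 mm proud of the rails and yield straight down into them; together they push up with 2.4 N at first, 11 N when flush. If not pressed down, the cover's front stands about 5 mm high
- flap (a joint): hinge of the flap (rad): 0 = shut, grows as it is lifted. Flap 124 mm wide, 0.12 kg, hinged at seat x = 176 mm, z = 6.5 mm, shut only by its weight. Its underside lies at seat z = 5 mm from seat x = 95 mm upward; the lower end is a lip flared upward, ending at seat x = 85 mm with its underside at about z = 11 mm
- flap_lip (a point): middle of the outermost end of the flap's flared lip, on its upper side (shut: seat x = 85 mm, z = 12.5 mm)
- driver_grey: bystander: small screwdriver with a whitish cap, 20x126x19 mm, the middle one of three on the mat
- driver_black: bystander: small screwdriver with a black cap, 20x146x19 mm
- tape_amber: bystander: roll of amber tape lying flat, 53x53x12 mm
- screw_jar: bystander: small clear jar with a black lid, 39x39x36 mm
- tweezers_b: bystander: grey tweezers lying flat on the mat, 11x108x7 mm

How it is judged:
By the outcome, as a careful person would: the job done as asked, in the order asked, and still so for the second after the job is handed in, while the arm keeps its last pose, push and grip.
It also fails if it takes over 40 s, if anything falls off the work surface, if the arm or the gripper's body presses on something with over 40 N, if the wrist force passes 120 N, or if a joint passes its speed limit or range.

## Working session

There is one attempt and no reset: what is moved stays moved. The work goes in short steps, Python scripts to look and compute and a tool call to move; the robot and the scene stay as the last step left them, time stands still between calls to the robot, and variables do not carry over. Pictures are saved under pics/ and viewed, at most 10 in all, crops included, and the job is handed in when it is done.

Besides the shell and the picture viewer there is one more tool, called after "Request:" by a JSON object that holds its "fn" and its "kwargs". step_arm: Moves the arm, as the interface text tells. Its arguments: {"type":"object","properties":{"delta_pos":{"type":"array","items":{"type":"array","items":{"type":"number"}}},"rot":{"type":"array","items":{"type":"array","items":{"type":"number"}}},"fingers":{"type":"array","items":{"type":"number"}},"newtons":{"type":"number"}},"required":["delta_pos","rot","fingers"]}

```bash
mkdir -p pics; python3 - <<'E'
from workcell import bot
import cv2, numpy as np
np.set_printoptions(precision=4,suppress=True)
for c in ["scene","top"]:
    im=bot.capture(c); cv2.imwrite(f"pics/{c}0.png",im[:,:,::-1])
    i=bot.camera_info(c); print(c,{k:np.array(v) for k,v in i.items()}, "cam at",-np.array(i["R"]).T@np.array(i["t"]))
    for q in ["cover","cover_handle","cover_edge","cover_front","case","flap","flap_lip","springs","seat"]:
        try: print(q,[(np.round(d["point"]),round(d["confidence"],2)) for d in bot.boxes_of(q,c)][:3])
        except Exception as e: print(q,e)
s=bot.observe(); print(s)
E
```

```text
scene {'fx': array(548.6089), 'fy': array(548.6089), 'cx': array(317.1864), 'cy': array(235.0307), 'dist': array([-0.0221,  0.    ,  0.    ,  0.    ,  0.    ]), 'R': array([[ 0.8955, -0.4449,  0.0128],
       [-0.2306, -0.4885, -0.8415],
       [ 0.3807,  0.7506, -0.5401]]), 't': array([-0.5666,  0.1115,  1.3234])} cam at [ 0.0293 -1.191   0.8158]
cover [(array([218., 240.]), 0.77)]
cover_handle [(array([218., 240.]), 0.95)]
cover_edge [(array([217., 235.]), 0.7)]
cover_front [(array([218., 238.]), 0.74), (array([248., 354.]), 0.17)]
case [(array([258., 349.]), 0.7), (array([356., 375.]), 0.59)]
flap [(array([244., 352.]), 0.74)]
flap_lip [(array([245., 350.]), 0.64), (array([215., 238.]), 0.19)]
springs [(array([246., 355.]), 0.7)]
seat [(array([244., 355.]), 0.57)]
top {'fx': array(494.3797), 'fy': array(494.3797), 'cx': array(321.1093), 'cy': array(235.4333), 'dist': array([0.0214, 0.    , 0.    , 0.    , 0.    ]), 'R': array([[-0.0214, -0.9998, -0.003 ],
       [-0.9952,  0.0215, -0.0952],
       [ 0.0953,  0.0009, -0.9955]]), 't': array([-0.1934,  0.5593,  1.071 ])} cam at [ 0.4
[... 202 characters left out ...]
), 0.55)]
case [(array([217., 338.]), 0.65)]
flap [(array([214., 336.]), 0.96), (array([292., 174.]), 0.45)]
flap_lip [(array([211., 337.]), 0.92)]
springs [(array([205., 339.]), 0.79)]
seat [(array([207., 337.]), 0.94)]
{'time': 1.0, 'joint_pos': array([-1.4211,  0.3588,  1.5104, -0.    ,  1.2725, -0.1151]), 'qvel': array([ 0.0002, -0.0027, -0.0001, -0.0001,  0.0017, -0.0015]), 'effort': array([ -0.0022, -51.5353, -27.1132,   0.0676,   0.0245,   0.    ]), 'ee_pos': array([ 0.157 , -0.5791,  0.2416]), 'tool_rot': array([-3.114 , -0.4148,  0.    ]), 'ft_force': array([0.4256, 0.7023, 0.7967]), 'moment': array([ 0.0519, -0.0483, -0.0321]), 'finger_force': 0.0, 'grip_width': 0.0874985747000877}
```

View pics/scene0.png

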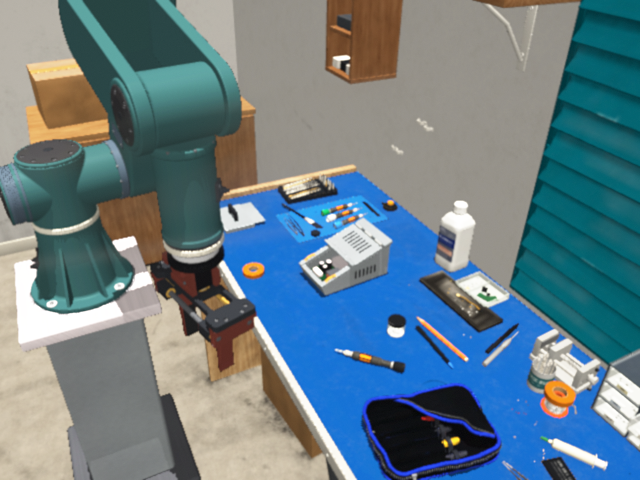

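View pics/top0.png

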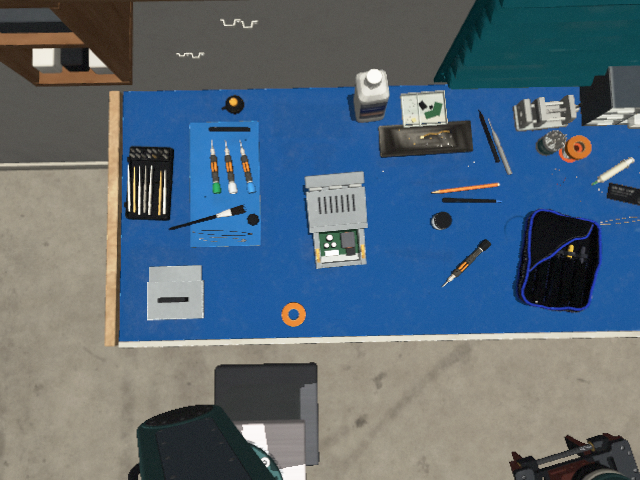

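```bash
cat > h.py <<'E'
from workcell import bot
import cv2, numpy as np
from scipy.spatial.transform import Rotation as Ro
np.set_printoptions(precision=4,suppress=True)
CI={c:bot.camera_info(c) for c in("top","scene")}
def proj(X,c):
    i=CI[c];K=np.array([[i["fx"],0,i["cx"]],[0,i["fy"],i["cy"]],[0,0,1.]])
    p,_=cv2.projectPoints(np.atleast_2d(X).astype(float),cv2.Rodrigues(np.array(i["R"]))[0],np.array(i["t"],float),K,np.array(i["dist"],float))
    return p[:,0]
def rz(a): return Ro.from_euler("z",a).as_matrix()
SL=Ro.from_euler("y",-np.radians(18)).as_matrix()
def seat2w(P,pose): # pose x,y,yaw of case origin
    P=np.atleast_2d(P)@SL.T+[0,0,.035]
    return P@rz(pose[2]).T+[pose[0],pose[1],0]
def cov2w(P,pose): return np.atleast_2d(P)@rz(pose[2]).T+[pose[0],pose[1],0]
E
python3 - <<'E'
from h import *
a=cv2.imread("pics/top0.png")
A=cv2.resize(a[255:330,137:212],None,fx=5,fy=5,interpolation=cv2.INTER_CUBIC)
B=cv2.resize(a[165:275,298:378],None,fx=5,fy=5,interpolation=cv2.INTER_CUBIC)
o=np.zeros((550,800,3),np.uint8); o[:375,:375]=A; o[:550,385:785]=B
cv2.imwrite("pics/c1.png",o)
E
```

```text
(no output)
```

View pics/c1.png

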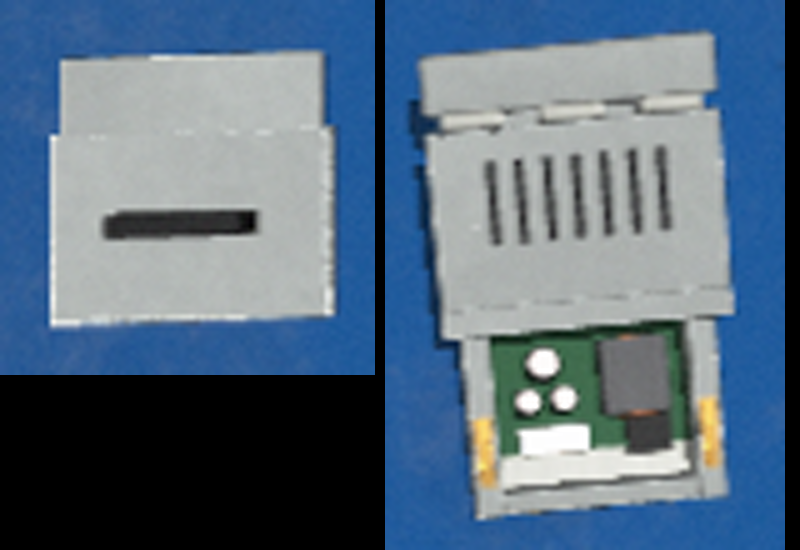

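```bash
cat > fit.py <<'E'
from h import *
from scipy.optimize import least_squares
def px(l,ox,oy,dx=0): return np.array([((x-dx+.5)/5-.5+ox,(y+.5)/5-.5+oy) for x,y in l])
cp=np.array([[75,58,12],[75,-58,12],[41,62,12],[41,-62,12],[-43,62,12],[-43,-62,12],[0,0,40]])/1e3
cu=px([(61,60),(323,52),(50,136),(333,128),(50,326),(333,315),(181,222)],137,255)
sp=np.array([[85,62,12.5],[85,-62,12.5],[95,62,6.5],[95,-62,6.5],[0,55,0],[0,-55,0]])/1e3
su=px([(443,339),(733,315),(441,314),(733,290),(480,517),(727,494)],298,165,385)
C=least_squares(lambda p:(proj(cov2w(cp,p),"top")-cu).ravel(),[.35,.1,0]); S=least_squares(lambda p:(proj(seat2w(sp,p),"top")-su).ravel(),[.42,-.22,0])
print(C.x,np.degrees(C.x[2]));print(C.fun.reshape(-1,2)); print(S.x,np.degrees(S.x[2]));print(S.fun.reshape(-1,2))
np.savez("pose.npz",C=C.x,S=S.x)
a=cv2.imread("pics/scene0.png")
z=6;
def dr(img,P,c,ox,oy,col):
    q=((proj(P,c)-[ox,oy]+.5)*z-.5); 
    for x,y in q: cv2.circle(img,(int(round(x)),int(round(y))),3,col,1)
A=cv2.resize(a[190:255,210:275],None,fx=z,fy=z,interpolation=cv2.INTER_CUBIC); dr(A,cov2w(cp,C.x),"scene",210,190,(0,0,255))
B=cv2.resize(a[215:300,330-35:395],None,fx=z//1*1.,fy=z,interpolation=cv2.INTER_CUBIC); dr(B,seat2w(sp,S.x),"scene",295,215,(0,0,255))
B=B[:,:410] if B.shape[1]>410 else B
o=np.zeros((520,800,3),np.uint8); o[:A.shape[0],:A.shape[1]]=A; o[:B.shape[0],390:390+B.shape[1]]=B
cv2.imwrite("pics/c2.png",o)
E
python3 fit.py
```

```text
[0.4211 0.1213 0.0111] 0.6354738682107391
[[ 0.2548 -0.2733]
 [-0.0409 -0.4053]
 [ 0.6214 -0.1168]
 [-0.1109 -0.3961]
 [ 0.5089  0.0909]
 [ 0.2099  0.3409]
 [-1.4078  0.7299]]
[ 0.4852 -0.2477  0.0674] 3.859784052220154
[[ 0.2129 -0.1018]
 [ 0.283  -0.4582]
 [ 0.1853 -0.2555]
 [-0.3468 -0.5915]
 [-0.501   0.6464]
 [ 0.1556  0.7865]]
```

View pics/c2.png

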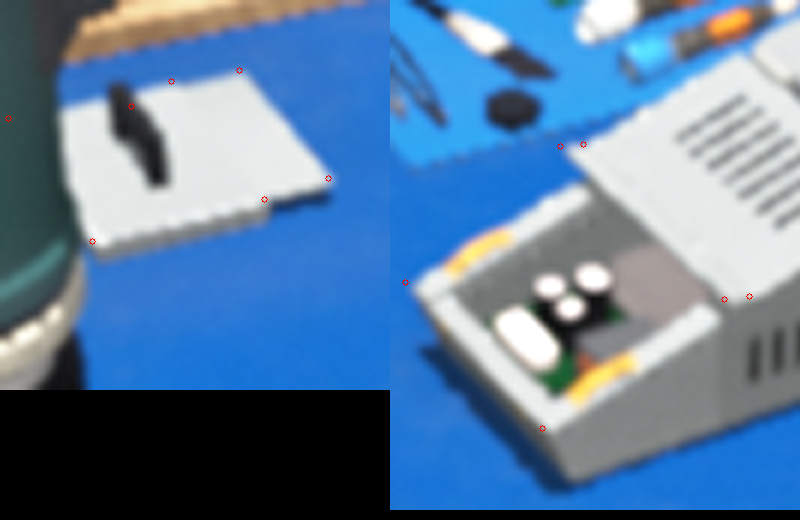

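```bash
cat > fit2.py <<'E'
from h import *
from scipy.optimize import least_squares
exec(open("fit.py").read().split("C=least")[0].split("least_squares\n")[1])
q=lambda l,ox,oy,dx=0:np.array([((x-dx+.5)/6-.5+ox,(y+.5)/6-.5+oy) for x,y in l])
cs=cp[[0,1,3,5]]; cv=q([(244,75),(332,180),(268,206),(95,245)],210,190)
ss=sp[[0,1,4,5]]; sv=q([(571,150),(733,304),(417,294),(555,432)],295,215,390)
C=least_squares(lambda p:np.r_[(proj(cov2w(cp[:6],p),"top")-cu[:6]).ravel(),(proj(cov2w(cs,p),"scene")-cv).ravel()],[.35,.1,0])
S=least_squares(lambda p:np.r_[(proj(seat2w(sp,p),"top")-su).ravel(),(proj(seat2w(ss,p),"scene")-sv).ravel()],[.42,-.22,0])
for f in(C,S): print(f.x,np.degrees(f.x[2]));print(f.fun.reshape(-1,2).round(1).tolist())
np.savez("pose.npz",C=C.x,S=S.x)
E
python3 fit2.py
cat >> h.py <<'E'
def dmove(P,R,s=None):
    s=s or bot.observe(); R0=Ro.from_rotvec(s["tool_rot"]).as_matrix()
    d=R0.T@(np.array(P)-s["ee_pos"]); r=np.degrees(Ro.from_matrix(R0.T@R).as_rotvec())
    print("t %.2f"%s["time"],"dpos mm",(d*1e3).round(1),"rot deg",r.round(2)); return d,r
def Rc(yaw): # tool down, y along cover x
    c,s=np.cos(yaw),np.sin(yaw); return np.array([[-s,c,0],[c,s,0],[0,0,-1.]])
def Rs(yaw):
    A=rz(yaw)@SL; return np.c_[A[:,1],A[:,0],-A[:,2]]
E
python3 - <<'E'
from h import *
p=np.load("pose.npz");C=p["C"]
dmove([.40,-.25,.26],Rc(C[2])); dmove([C[0],C[1],.14],Rc(C[2]))
E
```

```text
[0.4213 0.1212 0.0097] 0.5577677398318187
[[0.3, -0.4], [0.0, -0.5], [0.7, -0.3], [-0.1, -0.5], [0.5, -0.0], [0.2, 0.3], [-0.8, -0.8], [-0.6, -0.2], [-0.7, -1.2], [-0.5, -0.8]]
[ 0.4863 -0.2493  0.0727] 4.165992147560409
[[0.8, -0.5], [0.8, -1.1], [0.7, -0.6], [0.1, -1.3], [0.2, 0.3], [0.8, 0.1], [-1.3, -0.6], [-0.7, -0.8], [-1.4, -1.7], [-1.3, -0.5]]
t 1.00 dpos mm [ 320.6 -254.   -18.3] rot deg [ -0.    -0.   -75.38]
t 1.00 dpos mm [ 438.4 -606.6  101.7] rot deg [ -0.    -0.   -75.38]
```

Request:
{"fn": "step_arm", "kwargs": {"delta_pos": [[0.03,-0.02,0],[0.075,-0.055,-0.01],[0.115,-0.09,-0.02],[0.155,-0.125,-0.02],[0.195,-0.16,-0.02],[0.235,-0.19,-0.02],[0.275,-0.22,-0.02],[0.31,-0.25,-0.02]], "rot": [[0,0,-5],[0,0,-13],[0,0,-21],[0,0,-29],[0,0,-37],[0,0,-45],[0,0,-53],[0,0,-61]], "fingers": [1,1,1,1,1,1,1,1]}}

```text
time: 1.8
ee_pos: [0.3837, -0.2666, 0.262]
tool_rot: [2.467, 1.944, 0.001]
ft_force: [0.8, -0.6, -0.1]
grip_width: 0.0879
finger_force: 0.0
```

```bash
python3 - <<'E'
from h import *
p=np.load("pose.npz");C=p["C"]
dmove([C[0],C[1],.14],Rc(C[2])); print(bot.observe()["ee_pos"],bot.observe()["joint_pos"])
E
```

```text
t 1.80 dpos mm [385.9 -54.3 121.8] rot deg [  0.06   0.03 -14.08]
[ 0.3837 -0.2666  0.262 ] [-0.7554  0.1446  1.7568  0.0002  1.2392 -0.5194]
```

Request:
{"fn": "step_arm", "kwargs": {"delta_pos": [[0.05,-0.007,0.01],[0.1,-0.014,0.025],[0.15,-0.02,0.04],[0.198,-0.027,0.055],[0.245,-0.033,0.07],[0.29,-0.04,0.09],[0.335,-0.047,0.105],[0.375,-0.053,0.12]], "rot": [[0,0,-3],[0,0,-6],[0,0,-9],[0,0,-12],[0,0,-14],[0,0,-14],[0,0,-14],[0,0,-14]], "fingers": [1,1,1,1,1,1,1,1]}}

```text
time: 2.6
ee_pos: [0.421, 0.1107, 0.1414]
tool_rot: [2.217, 2.224, 0.002]
ft_force: [1.7, -0.5, 0.1]
grip_width: 0.0877
finger_force: 0.0
```

```bash
python3 - <<'E'
from h import *
p=np.load("pose.npz");C=p["C"]
dmove([C[0],C[1],.036],Rc(C[2])); print(bot.observe()["ee_pos"],bot.observe()["joint_pos"])
im=bot.capture("top"); i2=bot.capture("scene")
A=cv2.resize(im[230:350,110:250],(560,480))[:,:,::-1]; cv2.imwrite("pics/c3.png",np.hstack([A[:, :400],cv2.resize(i2[150:270,180:280],(400,480))[:,:,::-1]]))
E
```

```text
t 2.60 dpos mm [ 10.5   0.3 105.4] rot deg [ 0.07 -0.01 -0.38]
[0.421  0.1107 0.1414] [0.0981 0.2563 1.9725 0.0001 0.9117 0.0949]
```

View pics/c3.png

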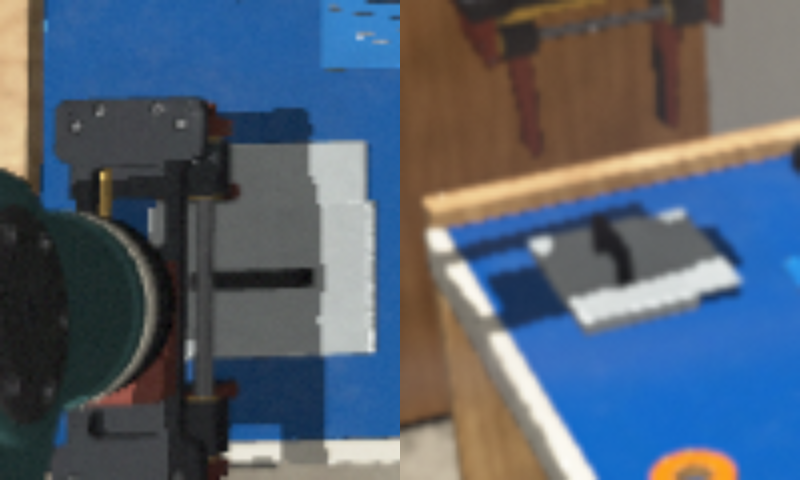

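Request:
{"fn": "step_arm", "kwargs": {"delta_pos": [[0.01,0,0.03],[0.0105,0,0.06],[0.0105,0,0.085],[0.0105,0,0.099],[0.0105,0,0.105],[0.0105,0,0.105],[0.0105,0,0.105],[0.0105,0,0.105]], "rot": [[0,0,-0.4],[0,0,-0.4],[0,0,-0.4],[0,0,-0.4],[0,0,-0.4],[0,0,-0.4],[0,0,-0.4],[0,0,-0.4]], "fingers": [1,1,1,0.6,0.4,0.3,0.2,0.2], "newtons": 20}}

```text
time: 3.5
ee_pos: [0.4216, 0.119, 0.0375]
tool_rot: [2.21, 2.232, 0.002]
ft_force: [0.8, 0.6, -0.2]
grip_width: 0.0513
finger_force: 0.0
```

Request:
{"fn": "step_arm", "kwargs": {"delta_pos": [[0,0,0],[0,0,0],[0,0,0],[0,0,0],[0,0,0],[0,0,0],[0,0,0],[0,0,0]], "rot": [[0,0,0],[0,0,0],[0,0,0],[0,0,0],[0,0,0],[0,0,0],[0,0,0],[0,0,0]], "fingers": [0.1,0,0,0,0,0,0,0], "newtons": 45}}

```text
time: 4.3
ee_pos: [0.4211, 0.1192, 0.0368]
tool_rot: [2.21, 2.232, 0.001]
ft_force: [0.8, -0.3, 0.5]
grip_width: 0.0094
finger_force: 45.0
```

```bash
python3 - <<'E'
from h import *
p=np.load("pose.npz");C=p["C"];S=p["S"]; s=bot.observe(); print(s["ee_pos"]-np.r_[C[:2],.036],s["ft_force"],s["grip_width"],s["finger_force"],s["joint_pos"])
im=bot.capture("top"); i2=bot.capture("scene")
A=cv2.resize(im[230:350,130:230],(400,480))[:,:,::-1]; cv2.imwrite("pics/c4.png",np.hstack([A,cv2.resize(i2[170:270,190:273],(400,480))[:,:,::-1]]))
E
```

```text
[-0.0002 -0.002   0.0008] [ 0.7906 -0.3356  0.4928] 0.009367032993714818 45.00027358531952 [0.1176 0.4536 2.0594 0.0002 0.628  0.1075]
```

View pics/c4.png

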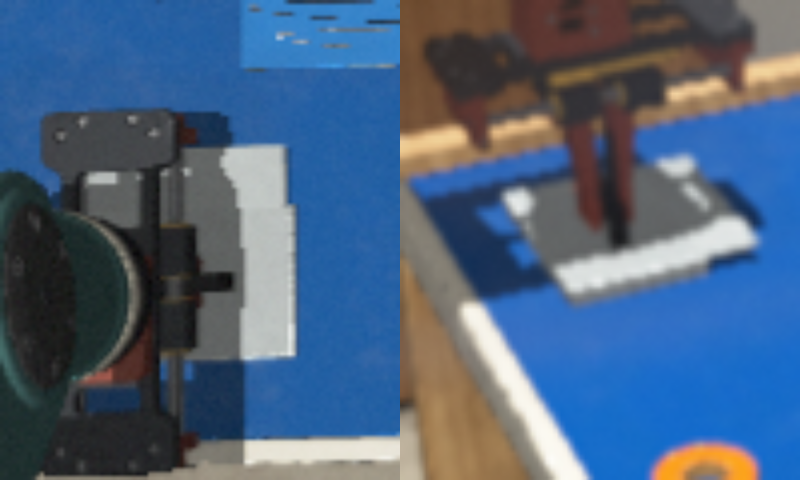

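```bash
cat >> h.py <<'E'
p=np.load("pose.npz");C=p["C"];S=p["S"].copy()
def tcp(fx,fz,fy=0,S=S): return seat2w([fx+.040,fy-.002,fz+.0278],S)[0]
E
python3 - <<'E'
from h import *
for fx,fz in[(-.038,.09),(-.038,.04)]:
    print(tcp(fx,fz)); dmove(tcp(fx,fz),Rs(np.radians(4.0)))
E
```

```text
[ 0.452  -0.2538  0.1477]
t 4.40 dpos mm [-373.3   27.3 -110.9] rot deg [-17.96   0.53  -3.4 ]
[ 0.4674 -0.2527  0.1001]
t 4.40 dpos mm [-372.3   42.6  -63.4] rot deg [-17.96   0.53  -3.4 ]
```

Request:
{"fn": "step_arm", "kwargs": {"delta_pos": [[0,0,-0.01],[0,0,-0.04],[-0.005,0,-0.08],[-0.025,0,-0.12],[-0.06,0.005,-0.14],[-0.1,0.01,-0.15],[-0.14,0.012,-0.15],[-0.18,0.015,-0.15]], "rot": [[0,0,0],[0,0,0],[0,0,0],[-2,0,-0.5],[-5,0.1,-1],[-8,0.2,-1.5],[-11,0.3,-2],[-14,0.4,-2.5]], "fingers": [0,0,0,0,0,0,0,0]}}

```text
time: 5.2
ee_pos: [0.4369, -0.0617, 0.1877]
tool_rot: [2.034, 2.151, 0.268]
ft_force: [1.1, 0.3, -3.0]
grip_width: 0.0095
finger_force: 45.0
```

```bash
python3 - <<'E'
from h import *
print(bot.observe()["ft_force"],bot.observe()["grip_width"]); dmove(tcp(-.038,.06),Rs(np.radians(4.0)))
dmove(tcp(-.038,.09),Rs(np.radians(4.0)))
E
```

```text
[ 1.1392  0.2594 -3.0034] 0.009469502868909267
t 5.20 dpos mm [-192.5   -3.4   69.7] rot deg [-3.85  0.19 -0.79]
t 5.20 dpos mm [-192.6   -5.4   39.8] rot deg [-3.85  0.19 -0.79]
```

Request:
{"fn": "step_arm", "kwargs": {"delta_pos": [[-0.04,-0.001,0.005],[-0.08,-0.002,0.01],[-0.12,-0.003,0.02],[-0.155,-0.004,0.035],[-0.18,-0.004,0.05],[-0.192,-0.003,0.062],[-0.192,-0.003,0.068],[-0.192,-0.003,0.068]], "rot": [[-1,0,-0.2],[-2,0.1,-0.4],[-3,0.2,-0.6],[-3.8,0.2,-0.8],[-3.8,0.2,-0.8],[-3.8,0.2,-0.8],[-3.8,0.2,-0.8],[-3.8,0.2,-0.8]], "fingers": [0,0,0,0,0,0,0,0]}}

```text
time: 6.0
ee_pos: [0.4605, -0.2502, 0.1188]
tool_rot: [1.99, 2.13, 0.336]
ft_force: [-0.4, 0.4, -2.2]
grip_width: 0.0097
finger_force: 45.0
```

```bash
cat > look.py <<'E'
from h import *
import sys
s=bot.observe(); print("t",s["time"],"F",s["ft_force"],s["grip_width"],s["joint_pos"])
im=bot.capture("top")[:,:,::-1]; i2=bot.capture("scene")[:,:,::-1]
cv2.imwrite("pics/raw_%s.png"%sys.argv[1],np.hstack([im,i2]))
A=cv2.resize(im[165:285,298:378],(400,600),interpolation=cv2.INTER_CUBIC)
B=cv2.resize(i2[205:305,300:367] if 0 else i2[200:305,280:350],(400,600),interpolation=cv2.INTER_CUBIC)
cv2.imwrite("pics/%s.png"%sys.argv[1],np.hstack([A,B]))
R=Ro.from_rotvec(s["tool_rot"]).as_matrix(); Rsm=Rs(S[2])
e=SL.T@(rz(S[2]).T@(s["ee_pos"]-[S[0],S[1],0])-[0,0,.035]); print("seat-frame: fx %.1f fy %.1f fz %.1f mm"%tuple((e-[.04,-.002,.0278])*1e3),"rot err", np.degrees(Ro.from_matrix(R.T@Rsm).as_rotvec()))
E
python3 look.py l1
```

```text
t 6.0 F [-0.3864  0.4429 -2.2478] 0.009742941251167652 [-0.7951  0.3261  2.0104  0.4003  0.6427 -1.1658]
seat-frame: fx -38.7 fy 3.0 fz 59.9 mm rot err [-0.3053 -0.1508 -0.2947]
```

View pics/l1.png

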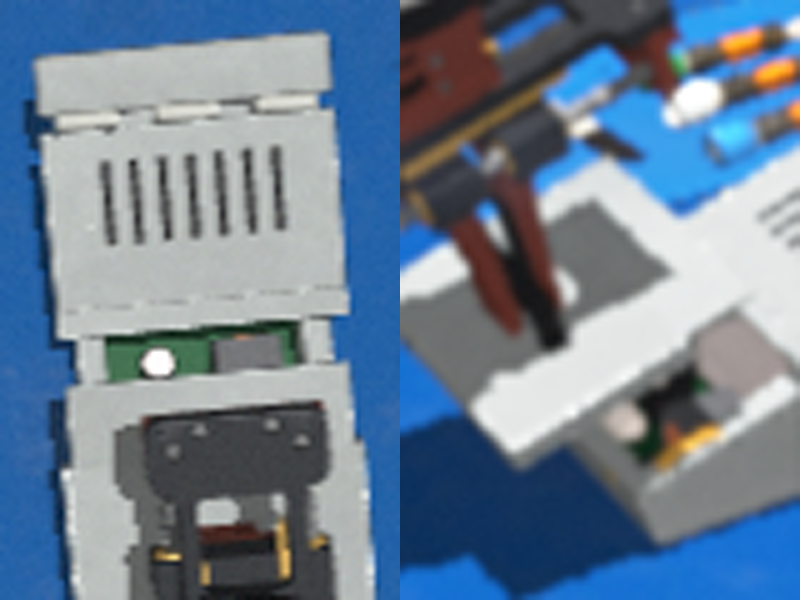

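```bash
cat > rel.py <<'E'
from h import *
from scipy.optimize import least_squares
# cover-top points measured in top image -> cover pose in seat frame, relative to top-only case fit
St=np.array([.4852,-.2477,.0674])
def rel(pts,uv,show=True,s=None):
    s=s or bot.observe(); R=Ro.from_rotvec(s["tool_rot"]).as_matrix()
    Rcov=np.c_[R[:,1],R[:,0],-R[:,2]]
    o=s["ee_pos"]-Rcov@[0,-.002,.0368]      # kinematic cover origin
    f=lambda q:(proj((np.array(pts)@(rz(q[2])@Rcov).T)+o+[q[0],q[1],0],"top")-uv).ravel()
    r=least_squares(f,[0,0,0]); print("cover vs kin dx,dy mm, yaw",r.x[:2]*1e3,np.degrees(r.x[2]),r.fun.reshape(-1,2).round(1).tolist())
    Rn=rz(r.x[2])@Rcov; fr=o+[r.x[0],r.x[1],0]+Rn@[-.04,0,.009]
    e=SL.T@(rz(St[2]).T@(fr-[St[0],St[1],0])-[0,0,.035])
    Rseat=rz(St[2])@SL
    print("cover_front in seat mm",e*1e3,"rot",np.degrees(Ro.from_matrix(Rseat.T@Rn).as_rotvec()))
E
python3 - <<'E'
from rel import *
uv=np.array([((x+.5)/5-.5+298,(y+.5)/5-.5+165) for x,y in[(70,389),(347,363),(64,470),(367,440)]])
rel(np.array([[75,58,12],[75,-58,12],[41,62,12],[41,-62,12]])/1e3,uv)
E
```

```text
cover vs kin dx,dy mm, yaw [-2.6641 -0.049 ] 0.3327983005370045 [[-0.7, -0.0], [0.7, -0.3], [0.1, 0.1], [-0.1, 0.2]]
cover_front in seat mm [-39.7043   1.2666  61.339 ] rot [0.2832 0.2426 0.3881]
```

Request:
{"fn": "step_arm", "kwargs": {"delta_pos": [[-0.0005,0,0.01],[-0.001,0,0.02],[-0.0013,0,0.03],[-0.0013,0,0.038],[-0.0013,0,0.043],[-0.0013,0,0.046],[-0.0013,0,0.046],[-0.0013,0,0.046]], "rot": [[0.1,-0.1,0.1],[0.3,-0.1,0.2],[0.5,-0.2,0.3],[0.5,-0.2,0.4],[0.5,-0.2,0.4],[0.5,-0.2,0.4],[0.5,-0.2,0.4],[0.5,-0.2,0.4]], "fingers": [0,0,0,0,0,0,0,0]}}

```text
time: 6.9
ee_pos: [0.4756, -0.2519, 0.0759]
tool_rot: [1.999, 2.124, 0.323]
ft_force: [0.2, -0.1, -1.6]
grip_width: 0.0096
finger_force: 45.0
```

```bash
python3 look.py l2
```

```text
t 6.9 F [ 0.2426 -0.0949 -1.5934] 0.009643299857297716 [-0.7661  0.4192  2.0171  0.4395  0.5404 -1.1869]
seat-frame: fx -37.7 fy 0.1 fz 14.4 mm rot err [-0.6937  0.208  -0.6596]
```

View pics/l2.png

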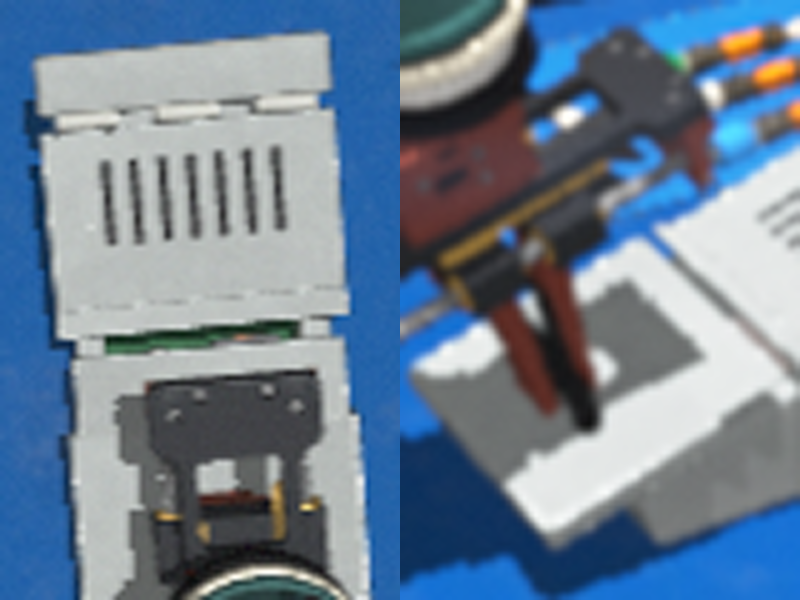

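```bash
python3 - <<'E'
from rel import *
uv=np.array([((x+.5)/5-.5+298,(y+.5)/5-.5+165) for x,y in[(76,361),(345,337),(69,440),(361,413)]])
rel(np.array([[75,58,12],[75,-58,12],[41,62,12],[41,-62,12]])/1e3,uv)
# image-line check: tongue lateral centre vs flap-lip lateral centre, both near same height
E
```

```text
cover vs kin dx,dy mm, yaw [-2.5442  0.2558] 0.4097874834335932 [[-0.5, 0.0], [0.2, -0.0], [0.5, -0.1], [-0.1, 0.1]]
cover_front in seat mm [-39.3461  -1.3521  15.5845] rot [-0.0131  0.676   0.0246]
```

Request:
{"fn": "step_arm", "kwargs": {"delta_pos": [[0.0005,0,0.001],[0.001,0,0.002],[0.001,0,0.004],[0.001,0,0.006],[0.001,0,0.008],[0.001,0,0.01],[0.001,0,0.011],[0.001,0,0.011]], "rot": [[0,0,0],[0,0,0],[0,0,0],[0,0,0],[0,0,0],[0,0,0],[0,0,0],[0,0,0]], "fingers": [0,0,0,0,0,0,0,0]}}

```text
time: 7.8
ee_pos: [0.4787, -0.2506, 0.0652]
tool_rot: [1.999, 2.125, 0.323]
ft_force: [-1.6, -0.7, 1.5]
grip_width: 0.0095
finger_force: 45.0
```

```bash
cat > st.py <<'E'
from h import *
s=bot.observe(); R=Ro.from_rotvec(s["tool_rot"]).as_matrix()
e=SL.T@(rz(S[2]).T@(s["ee_pos"]-[S[0],S[1],0])-[0,0,.035]); print("fx %.1f fy %.1f fz %.1f mm"%tuple((e-[.04,-.002,.0278])*1e3),"rot err", np.degrees(Ro.from_matrix(R.T@Rs(S[2])).as_rotvec()))
A=rz(S[2])@SL; print("F seat",A.T@(np.array(s["ft_force"])-[0,0,-1.6]),"M",A.T@s["moment"], "grip",s["grip_width"],"t",s["time"])
E
python3 st.py
```

```text
fx -37.9 fy 1.2 fz 3.3 mm rot err [-0.7068  0.1969 -0.6558]
F seat [-0.6536 -0.5406  3.469 ] M [-0.051   0.2071 -0.0103] grip 0.009501496737371056 t 7.8
```

Request:
{"fn": "step_arm", "kwargs": {"delta_pos": [[0,0,0.0005],[0,0,0.001],[0,0,0.0015],[0,0,0.002],[0,0,0.002],[0,0,0.002],[0,0,0.002],[0,0,0.002]], "rot": [[0,0,0],[0,0,0],[0,0,0],[0,0,0],[0,0,0],[0,0,0],[0,0,0],[0,0,0]], "fingers": [0,0,0,0,0,0,0,0]}}

```text
time: 8.6
ee_pos: [0.4793, -0.2506, 0.0634]
tool_rot: [1.999, 2.125, 0.323]
ft_force: [-5.4, 0.3, 4.6]
grip_width: 0.0097
finger_force: 45.0
```

```bash
python3 st.py
```

```text
fx -38.0 fy 1.2 fz 1.4 mm rot err [-0.7025  0.2048 -0.6533]
F seat [-3.2017  0.669   7.5316] M [-0.0494  0.5378 -0.001 ] grip 0.009747069602049352 t 8.6
```

Request:
{"fn": "step_arm", "kwargs": {"delta_pos": [[0,0.002,0],[0,0.005,-0.0001],[0,0.008,-0.0001],[0,0.011,-0.0002],[0,0.014,-0.0002],[0,0.017,-0.0003],[0,0.02,-0.0003],[0,0.02,-0.0003]], "rot": [[0,0,0],[0,0,0],[0,0,0],[0,0,0],[0,0,0],[0,0,0],[0,0,0],[0,0,0]], "fingers": [0,0,0,0,0,0,0,0]}}

```text
time: 9.4
ee_pos: [0.4983, -0.2491, 0.0696]
tool_rot: [1.999, 2.125, 0.324]
ft_force: [-4.2, 0.7, 4.5]
grip_width: 0.0097
finger_force: 45.0
```

```bash
python3 st.py; python3 look.py l3
```

```text
fx -17.9 fy 1.3 fz 1.4 mm rot err [-0.7184  0.1672 -0.6363]
F seat [-2.0663  1.027   7.1029] M [0.1642 0.5072 0.015 ] grip 0.009708734879544113 t 9.4
t 9.4 F [-4.2237  0.7221  4.5167] 0.009708734879544113 [-0.7277  0.4474  1.9838  0.4269  0.5352 -1.1387]
seat-frame: fx -17.9 fy 1.3 fz 1.4 mm rot err [-0.7184  0.1672 -0.6363]
```

View pics/l3.png

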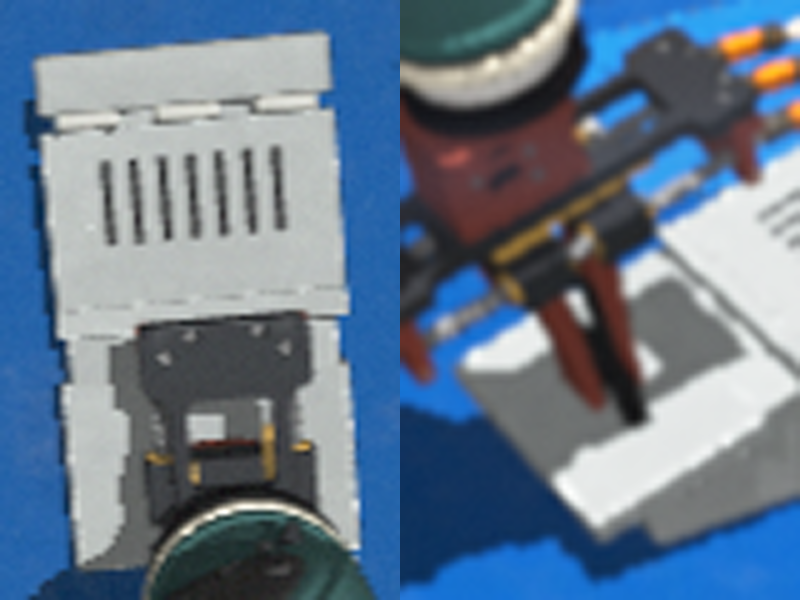

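Request:
{"fn": "step_arm", "kwargs": {"delta_pos": [[0,0.002,0],[0,0.005,-0.0001],[0,0.008,-0.0001],[0,0.011,-0.0001],[0,0.013,-0.0002],[0,0.015,-0.0002],[0,0.016,-0.0002],[0,0.016,-0.0002]], "rot": [[0,0,0],[0,0,0],[0,0,0],[0,0,0],[0,0,0],[0,0,0],[0,0,0],[0,0,0]], "fingers": [0,0,0,0,0,0,0,0]}}

```text
time: 10.3
ee_pos: [0.5133, -0.2484, 0.0745]
tool_rot: [1.999, 2.125, 0.323]
ft_force: [-3.3, 0.5, 3.4]
grip_width: 0.0094
finger_force: 45.0
```

```bash
python3 st.py
```

```text
fx -2.1 fy 0.9 fz 1.4 mm rot err [-0.7201  0.1898 -0.648 ]
F seat [-1.5269  0.7753  5.7847] M [0.0514 0.6858 0.0111] grip 0.0094444600319472 t 10.3
```

Request:
{"fn": "step_arm", "kwargs": {"delta_pos": [[0,0.0005,0],[0,0.001,0],[0,0.0015,0],[0,0.002,0],[0,0.0025,0],[0,0.003,0],[0,0.003,0],[0,0.003,0]], "rot": [[0,0,0],[0,0,0],[0,0,0],[0,0,0],[0,0,0],[0,0,0],[0,0,0],[0,0,0]], "fingers": [0,0,0,0,0,0,0,0]}}

```text
time: 11.1
ee_pos: [0.5161, -0.2483, 0.0754]
tool_rot: [1.999, 2.125, 0.323]
ft_force: [-4.8, 0.0, 3.7]
grip_width: 0.0095
finger_force: 45.0
```

```bash
python3 st.py
```

```text
fx 0.8 fy 0.8 fz 1.4 mm rot err [-0.7196  0.1918 -0.6548]
F seat [-2.9495  0.3762  6.531 ] M [0.0026 0.8586 0.0244] grip 0.009523194389519684 t 11.1
```

Request:
{"fn": "step_arm", "kwargs": {"delta_pos": [[0,0.0005,0],[0,0.001,0],[0,0.0015,0],[0,0.0015,0],[0,0.0015,0],[0,0.0015,0],[0,0.0015,0],[0,0.0015,0]], "rot": [[0,0,0],[0,0,0],[0,0,0],[0,0,0],[0,0,0],[0,0,0],[0,0,0],[0,0,0]], "fingers": [0,0,0,0,0,0,0,0]}}

```text
time: 11.9
ee_pos: [0.5169, -0.2481, 0.0755]
tool_rot: [2.0, 2.126, 0.322]
ft_force: [-7.4, -1.3, 3.3]
grip_width: 0.0098
finger_force: 45.0
```

```bash
python3 st.py
```

```text
fx 1.6 fy 1.0 fz 1.3 mm rot err [-0.7832  0.171  -0.625 ]
F seat [-5.588  -0.7776  6.9836] M [-0.1282  1.2745  0.1496] grip 0.009795999191954497 t 11.9
```

Request:
{"fn": "step_arm", "kwargs": {"delta_pos": [[0,0,0.0004],[0,0,0.0008],[0,0,0.0012],[0,0,0.0016],[0,0,0.002],[0,0,0.002],[0,0,0.002],[0,0,0.002]], "rot": [[-0.2,0,0],[-0.4,0,0],[-0.6,0,0],[-0.8,0,0],[-0.8,0,0],[-0.8,0,0],[-0.8,0,0],[-0.8,0,0]], "fingers": [0,0,0,0,0,0,0,0]}}

```text
time: 12.7
ee_pos: [0.5169, -0.2481, 0.0741]
tool_rot: [1.992, 2.118, 0.336]
ft_force: [-14.7, -1.7, 13.7]
grip_width: 0.0094
finger_force: 45.0
```

```bash
python3 st.py
```

```text
fx 1.2 fy 1.0 fz -0.1 mm rot err [ 0.0026  0.1911 -0.6014]
F seat [-9.279  -0.6725 19.1431] M [-0.1707  1.8264  0.1754] grip 0.009392865228507404 t 12.7
```

Request:
{"fn": "step_arm", "kwargs": {"delta_pos": [[0,0,0],[0,0.0002,0.0002],[0,0.0004,0.0004],[0,0.0005,0.0005],[0,0.0005,0.0005],[0,0.0005,0.0005],[0,0.0005,0.0005],[0,0.0005,0.0005]], "rot": [[0,0,0],[0.1,0,0],[0.2,0,0],[0.2,0,0],[0.2,0,0],[0.2,0,0],[0.2,0,0],[0.2,0,0]], "fingers": [0,0,0,0,0,0,0,0], "newtons": 58}}

```text
time: 13.5
ee_pos: [0.5169, -0.2481, 0.074]
tool_rot: [1.993, 2.121, 0.332]
ft_force: [-19.1, -3.7, 17.9]
grip_width: 0.0095
finger_force: 58.0
```

```bash
python3 st.py; python3 look.py l4
```

```text
fx 1.2 fy 1.0 fz -0.2 mm rot err [-0.2239  0.1948 -0.586 ]
F seat [-12.3324  -2.2894  24.486 ] M [-0.1724  2.249   0.1881] grip 0.009485694935039205 t 13.5
t 13.5 F [-19.0781  -3.6851  17.8767] 0.009485694935039205 [-0.7042  0.4529  1.954   0.419   0.547  -1.1052]
seat-frame: fx 1.2 fy 1.0 fz -0.2 mm rot err [-0.2239  0.1948 -0.586 ]
```

View pics/l4.png

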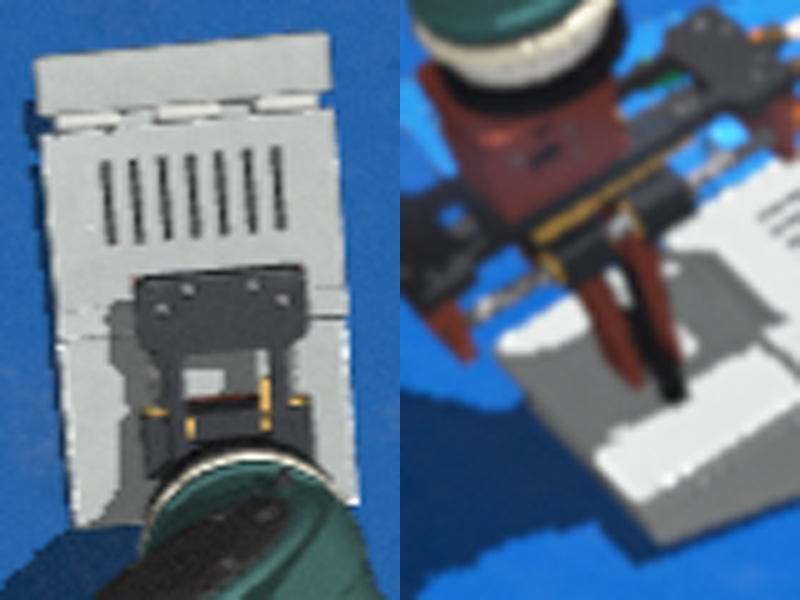

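```bash
python3 -c "
from workcell import bot
print(bot.finish_job())"
```

```text
the job is handed in; nothing more can be done
None
```

I handed the job in at 13.5 s with the cover slid home under the shut flap, stopped against the front of the rails and pressed flat with about 24 N, the handle still gripped at 58 N; the hand-in returned no verdict.

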